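# Load a tensile specimen and tension it to the mark

### The job

Take the waisted brass specimen, which stands on edge in the rack, lay it down flat on the bench top and let go of it, then take it again across its waist and lay it flat in the two jaws of the tension stage. Then turn the tension knob clockwise until the pointer of the sprung jaw stands level with the set mark, stopping there: pulling it more than 6 mm past the mark spoils the specimen. Leave the plain bar in the rack and do not push the set mark along.

Things in the scene. Friction and masses are not known exactly. Their poses are not given: they have to be found in the camera images.
- specimen_mid (a point): Centre of the loose brass dog-bone specimen, 0.26 kg: 110 mm long (x axis), 10 thick (y), 40 broad (z, upright at the start); heads 24 mm long, 40 broad; waist between them 62 mm long, 18 broad, centred. Symmetric. It starts on edge in either rack slot, lower edge 6 mm above the bench. On edge it also stands freely on the bench and tips onto its flat when pushed sideways about 25 mm up.
- plain_mid (a point): Centre of the other brass bar in the rack: a plain straight bar 96 x 10 x 30 mm, also on edge (x along it, y its thickness, z up; centre 21 mm high). Not wanted: leave it where it is.
- rack: Black rack fixed to the bench, 100 x 112 mm, base plate 6 mm thick; origin under its centre. Two slots run along its x axis, at y = +30 and -30 mm, each between two pairs of lugs (tops 20 mm above the bench) at x = +-39 mm, 10 mm long in x, 9 mm thick in y, 13 mm apart, so a bar's middle is free on both sides. Bars lift straight up.
- stage_mid (a point): Fixed point of the tension stage, on its centre line 30 mm above the bench, level with the jaw pocket floors. x runs along the stage from knob end to spring end, y across, z up. Black base plate, fixed: x -195 to 120, 90 mm wide, top 16 mm above the bench; scale ledge at x -3 to 67, y -47 to -73, 36 mm high. Between the jaws only a rail 12 mm wide, 19.5 mm high.
- drive_pocket (a point): Pocket floor centre of the driven aluminium jaw (knob side), 30 mm above the bench, axes as stage_mid. Each jaw is an open-topped pocket 32 (x) by 45 mm (y) for a head of the flat specimen, wall tops 44 mm above the bench; the 10 mm wall facing the other jaw has a 24 mm gap for the waist and catches the shoulders. Clear gap between the jaws at the start: 33 to 38 mm.
- sprung_pocket (a point): Pocket floor centre of the sprung jaw (spring side), like the other, mirrored. The flat specimen's centre goes midway between the two pocket centres (play about +-2.5 mm in x and y), resting on both floors. A spring holds this jaw towards +x (2 N, plus 0.25 N per mm). Once 5 to 9 mm of slack is taken up it follows the driven jaw towards -x, mm for mm.
- pointer_tip (a point): Tip of the 4 mm wide dark steel pointer blade that sticks out sideways (-y of the stage) from the sprung jaw, 44 mm above the bench; it moves with that jaw towards -x of the stage as tension grows. Axes as stage_mid.
- mark_tip (a point): Tip of the 4 mm wide blade of the set mark, a small stiff steel slider on the scale ledge, facing the pointer, 44 mm above the bench, 12 to 26 mm to the -x side of the resting pointer. The pointer is at the mark when the blades are in line (equal x along the stage). Axes as stage_mid.
- tension_knob_grip (a point): Grip point of the black tension knob at the knob end of the stage: on its vertical axis, 83 mm above the bench, in a bar grip 49 mm long (this point's x axis) and 14 mm thick (y axis) that spans 58 to 90 mm above the bench. The point turns with the knob. Nothing beside it is higher than the 52 mm foot and 60 mm disc under the bar.
- tension_knob (a joint): Knob angle in rad, growing clockwise seen from above, 0 to 3.2; it draws the driven jaw away from the sprung jaw by 15 mm per rad. Starts at 0 to 0.27 and stays where it is left (friction 0.25 N m). The job takes 1.1 to 2.4 rad, so it may have to be let go and taken again.
Mind the look-alikes: they are no part of the job. Leave any black, blue or red look-alike of the part that bears specimen_mid alone.

How it is judged:
On the way, in this order (a step that is already met when the one before it is completed fails the run):
1. the specimen lies flat on the bench top, let go (angle between the y axis of specimen_mid and the z axis of stage_mid, either way round below 0.12 rad and height (world z) of specimen_mid below 0.009 m and contact force between the fingers and specimen below 0.3 N), for 0.1 s.
2. the specimen lies flat in both jaws, let go (z of specimen_mid in the frame of stage_mid between 0.001 and 0.009 m and y of specimen_mid in the frame of stage_mid between -0.006 and 0.006 m and angle between the y axis of specimen_mid and the z axis of stage_mid, either way round below 0.1 rad and angle between the x axis of specimen_mid and the x axis of stage_mid, either way round below 0.15 rad and contact force between the fingers and specimen below 0.3 N), for 0.2 s.
At the end, for the whole second after the job is handed in: The specimen lies flat in both jaws on the pocket floors (centre within 6 mm of the stage's centre line), at rest, and the pointer of the sprung jaw stands within 2.5 mm of the set mark along the stage; the plain bar is still in the rack (moved less than 25 mm) (x of pointer_tip in the frame of mark_tip between -0.0025 and 0.0025 m and z of specimen_mid in the frame of stage_mid between 0.001 and 0.009 m and y of specimen_mid in the frame of stage_mid between -0.006 and 0.006 m and angle between the y axis of specimen_mid and the z axis of stage_mid, either way round below 0.1 rad and angle between the x axis of specimen_mid and the x axis of stage_mid, either way round below 0.15 rad and linear speed of specimen below 0.01 m/s and velocity of joint tension_knob between -0.05 and 0.05 rad/s and distance of plain_mid from where it was at the start of the episode below 0.025 m); the robot touches nothing.
It fails at once if the pointer is pulled more than 6 mm past the set mark (x of pointer_tip in the frame of mark_tip below -0.006 m).
It fails at once if the set mark is pushed along (distance of mark_tip from where it was at the start of the episode above 0.003 m).
It fails at once if the plain bar is taken out of its place (distance of plain_mid from where it was at the start of the episode above 0.025 m).
It also fails if it takes over 72 s, if anything falls off the work surface, if the arm or the gripper's body presses on something with over 40 N, if the wrist force passes 120 N, or if a joint passes its speed limit or range.

### The arm

A 6-joint arm with a two-finger parallel gripper is mounted at the origin on the work surface. World frame = base frame: x ahead of the robot, y to its left, z up, the work surface at z = 0. Lengths are in m, angles in rad, forces in N, time in s.
With the tool pointing down it reaches from about 0.275 to 0.725 m from the base axis. Payload 15.9 kg.
Tool frame: the origin (TCP) lies at the very end of the fingers, on their centre line; the grasp point (between the pads) lies 19 mm behind it; z points along the fingers, y is the direction in which the jaws open and shut (so a half turn about z gives the same grasp; the last joint's range is limited). The gripper opens to 85 mm and grips with 20 to 120 N. Pads are 22 mm wide; open, the fingers measure 114 mm over their backs; the gripper's body (76 mm by 85 mm) begins 54 mm behind the grasp point. The pads swing forward as they close: fully open they stand 13 mm farther back than shut.
Start: joints at [-1.177, 0.213, -0.034, 1.323, 0, 1.571], TCP at [0.192, -0.462, 0.231] pointing down, gripper open.
Joint ranges: [-2.98, 2.98], [-0.74, 1.72], [-1.14, 1.35], [-2.1, 2.04], [-1.57, 1.44], [-3.14, 3.14]. Speed limits (rad/s): [1.89, 1.89, 2.39, 2.57, 3.14, 3.14].

### API

Orientations are given as a rotation vector (axis times angle).
In Python, from workcell import env, read_state, vision gives the robot as it stands. The module is installed in compiled form; this text tells all that it offers. Calls block until the motion is done:
- env.move_to(position, orientation): joint-space move of the TCP to a pose.
- env.servo_line(position, rotation=None, vel=0.15): straight line of the TCP; rotation=None keeps the orientation; vel is the mean speed in m/s.
- env.set_joints(angles): joint-space move.
- env.grip(opening, squeeze=None): finger opening in m; squeeze is the grip in N (None keeps the last); returns when the fingers have stopped.
- env.wait(seconds).
- env.solve_ik(position, orientation): joint angles nearest the present ones, or None.
- read_state(): the state.
- vision.camera(name): name is "side" or "top" or "wrist"; returns (picture, depth): 420x560x3 uint8, red, green, blue; 420x560 float32, m along the optical axis (not along the pixel's ray), 0 where there is no reading.
- vision.get_calibration(name): a dict with "fx", "fy", "cx", "cy" (pixels), "k1" (the pictures are not rectified: a ray, as slopes to the right and down, at radius r is drawn at 1 + k1 r^2 times it, then the intrinsics apply), "R" (3x3) and "t" (3): a world point X has camera coordinates R X + t; the wrist camera has in their place "mount" (4x4, takes a point from camera to tool coordinates, whose origin is the TCP and whose axes are the flange's). Camera axes: x right, y down, z forward; pixel columns grow to the right and rows downward; lengths in m; the calibration is good to about 2 mm. A picture is of the moment at which its call begins: read the wrist's pose just before it. get_calibration takes no time and is no camera call.
A pose or a line that the arm cannot do raises env.IKError and nothing moves.
- env.sign_off(): hands the job in, once; it reports no verdict.
The state is a dict: "time_s": time; "qpos": joint angles; "dq": joint speeds; "tau": joint torques, N m; "position": TCP position; "tcp_rot": TCP orientation; "force": force on the tool from outside, world axes, zero at the start; "ft_torque": the same for the moment, N m; "finger_gap": finger opening in m.
Only numpy, scipy, OpenCV 4.12 (cv2) and the standard library are available. Lean on these libraries where they do the work, as an engineer would, in place of code of your own. Each camera call takes 0.05 s, during which the arm holds its last target.

## Working session

There is one attempt and no reset: what is moved stays moved. The work goes in short steps, each a Python script; the robot and the scene stay as the last script left them, time stands still between calls to the robot, and variables do not carry over. Pictures are saved under pics/ and viewed, and the job is handed in when it is done.

```bash
mkdir -p pics; cat > h.py <<'E'
import numpy as np, cv2
from workcell import env, read_state, vision
from scipy.spatial.transform import Rotation as Ro
def ray(name,u,v,st=None):
    c=vision.get_calibration(name)
    xd=(u-c['cx'])/c['fx']; yd=(v-c['cy'])/c['fy']
    x,y=xd,yd
    for _ in range(30):
        s=1+c['k1']*(x*x+y*y); x,y=xd/s,yd/s
    d=np.array([x,y,1.0])
    if name=='wrist':
        M=np.array(c['mount']); R=Ro.from_rotvec(st['tcp_rot']).as_matrix()
        return np.array(st['position'])+R@M[:3,3], R@M[:3,:3]@d
    R=np.array(c['R']); t=np.array(c['t'])
    return -R.T@t, R.T@d
def onplane(name,u,v,z,st=None):
    o,d=ray(name,u,v,st); return o+d*(z-o[2])/d[2]
def at_depth(name,u,v,dep,st=None):
    o,d=ray(name,u,v,st); return o+d*dep
def proj(name,X,st=None):
    c=vision.get_calibration(name)
    if name=='wrist':
        M=np.array(c['mount']); R=Ro.from_rotvec(st['tcp_rot']).as_matrix()
        p=M[:3,:3].T@(R.T@(np.array(X)-st['position'])-M[:3,3])
    else: p=np.array(c['R'])@X+c['t']
    x,y=p[0]/p[2],p[1]/p[2]; s=1+c['k1']*(x*x+y*y)
    return c['fx']*x*s+c['cx'],c['fy']*y*s+c['cy']
def snap(name,fn):
    st=read_state(); im,d=vision.camera(name)
    cv2.imwrite('pics/'+fn+'.png',im[:,:,::-1]); np.savez('pics/'+fn+'.npz',im=im,d=d,pos=st['position'],rot=st['tcp_rot'])
    return im,d,st
def load(fn):
    z=np.load('pics/'+fn+'.npz'); return z['im'],z['d'],dict(position=z['pos'],tcp_rot=z['rot'])
def crop(fn,u0,v0,u1,v1,s,out):
    im=cv2.imread('pics/'+fn+'.png')[v0:v1,u0:u1]
    cv2.imwrite('pics/'+out+'.png',cv2.resize(im,None,fx=s,fy=s,interpolation=cv2.INTER_CUBIC))
def down(yaw):
    # tool z down, tool y axis at angle yaw in world xy
    y=np.array([np.cos(yaw),np.sin(yaw),0]); z=np.array([0,0,-1.]); x=np.cross(y,z)
    return Ro.from_matrix(np.c_[x,y,z]).as_rotvec()
E
python3 - <<'E'
from h import *
for n in ['top','side','wrist']: snap(n,n+'0')
c=vision.get_calibration('top'); print(c); print(vision.get_calibration('side'));print(vision.get_calibration('wrist')); print(read_state())
E
```

```text
{'fx': 399.6451784022708, 'fy': 399.6451784022708, 'cx': 280.31693396624655, 'cy': 203.24964389493937, 'k1': -0.02952138247166948, 'R': array([[ 0.02730302, -0.99944436,  0.0191183 ],
       [-0.98401922, -0.0302383 , -0.17547601],
       [ 0.17595661, -0.01402175, -0.98429806]]), 't': array([-0.13162752,  0.51917156,  0.86965479])}
{'fx': 462.57454076370357, 'fy': 462.57454076370357, 'cx': 273.98016472526035, 'cy': 203.09945230758464, 'k1': 0.03530937524866825, 'R': array([[ 0.99615808, -0.08429646,  0.02373155],
       [-0.0274593 , -0.55799015, -0.82939314],
       [ 0.08315688,  0.82555503, -0.55816111]]), 't': array([-0.52254926,  0.03228315,  1.1684448 ])}
{'fx': 323.2913766658916, 'fy': 323.2913766658916, 'cx': 277.5456040917856, 'cy': 208.2633899322936, 'k1': -0.04100522521712755, 'mount': array([[-5.83800622e-04, -9.62630374e-01, -2.70818061e-01,
         6.84178639e-02],
       [ 9.99999772e-01, -6.53611484e-04,  1.67587708e-04,
        -1.52881287e-04],
       [-3.38334813e-04, -2.70817902e-01,  9.62630536e-01,
        -1.42796473e-01],
       [ 0.00000000e+00,  0.00000000e+00,  0.00000000e+00,
         1.00000000e+00]])}
{'time_s': 0.15, 'qpos': array([-1.17700410e+00,  2.13263738e-01, -3.48866409e-02,  1.32354221e+00,
        2.29661308e-05,  1.57079438e+00]), 'dq': array([-0.00056839, -0.0020947 ,  0.00399173,  0.00183097,  0.0013594 ,
        0.00076513]), 'tau': array([ 3.68684210e-03, -6.86404753e+01,  4.87250054e+01,  1.29685854e-02,
        1.42108347e-04,  8.91071835e-06]), 'position': array([ 0.19174756, -0.46147314,  0.2309308 ]), 'tcp_rot': array([-3.08002541e+00, -6.14408508e-01,  2.39963647e-04]), 'force': array([-0.3281781 ,  0.09014047, -0.42540667]), 'ft_torque': array([-0.01191311, -0.00182986, -0.04686558]), 'finger_gap': 0.08551386504495953}
```

```bash
ls pics
```

```text
side0.npz
side0.png
top0.npz
top0.png
wrist0.npz
wrist0.png
```

View pics/top0.png

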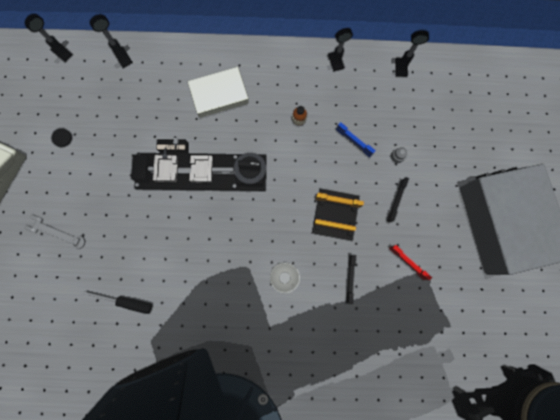

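View pics/side0.png

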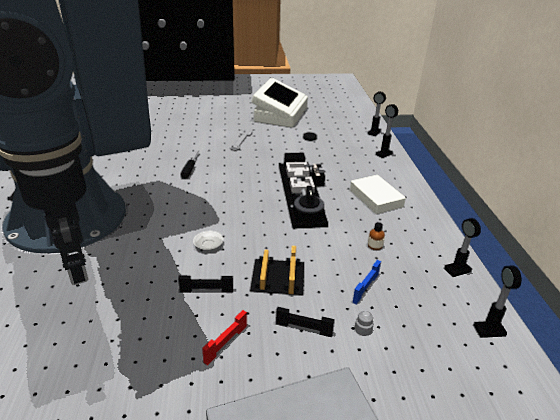

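```bash
python3 - <<'E'
from h import *
crop('top0',120,125,380,255,3,'c1'); crop('side0',230,235,320,305,8,'c2'); crop('side0',270,140,340,235,6,'c3')
E
```

```text
(no output)
```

View pics/c1.png

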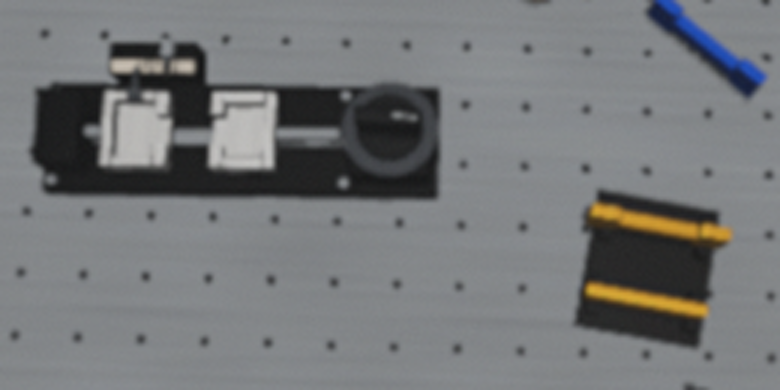

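View pics/c2.png

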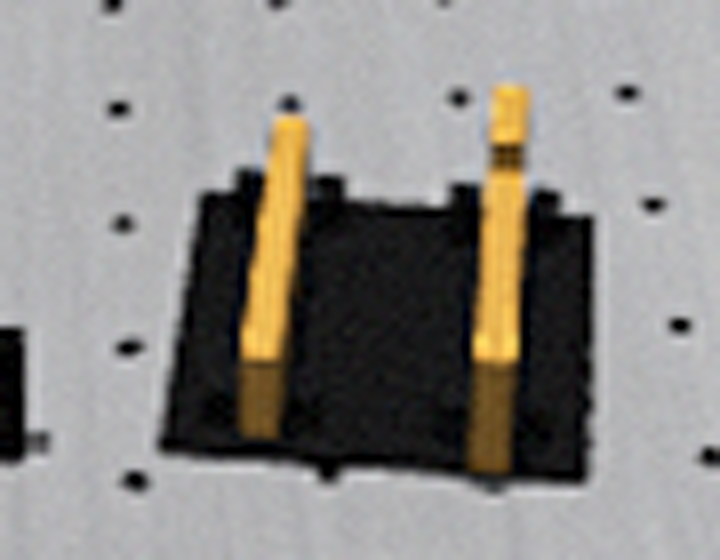

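View pics/c3.png

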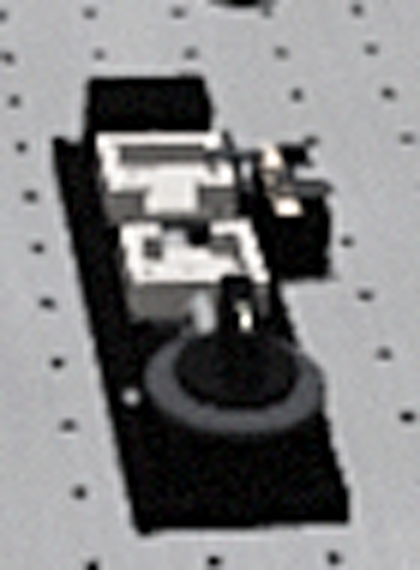

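The two brass candidates in the top view are at (340,200) and (335,225). The first is longer, has wide heads and a step down to a waist, and in the side crop it has the notch at (508,155), so it is the specimen. The second is straight and shorter, so it is the plain bar. The blue (355,138), red (411,262) and black (397,200)/(351,278) ones are look-alikes. I'll measure now.

```bash
python3 - <<'E'
from h import *
im,d,_=load('top0')
hsv=cv2.cvtColor(im,cv2.COLOR_RGB2HSV)
m=((hsv[...,0]>12)&(hsv[...,0]<30)&(hsv[...,1]>120)&(hsv[...,2]>80)).astype(np.uint8)
n,l,s,c=cv2.connectedComponentsWithStats(m)
for i in range(1,n):
    if s[i,4]<60: continue
    r=cv2.minAreaRect(np.argwhere(l==i)[:,::-1].astype(np.float32)); print(s[i],c[i],r)
    for z in(.046,.036,):
        b=cv2.boxPoints(r); print(z,onplane('top',*c[i],z)); 
    ys,xs=np.where(l==i); P=np.array([at_depth('top',x,y,d[y,x]) for x,y in zip(xs,ys)])
    print(P.mean(0),P[:,2].min(),P[:,2].max())
# dims of stage
for nm,p in dict(knob=(250,168),bar0=(241,165),base_tl=(133,154),base_bl=(135,188),base_br=(266,190),base_tr=(266,155),drv=(201,169),spr=(165,168),mark=(175,142),ptr=(165,152)).items():
    dd=d[p[1],p[0]]; print(nm,p,at_depth('top',*p,dd).round(4))
E
```

```text
[316 192  48  14 286] [339.21328671 199.1048951 ] ((339.472900390625, 199.13992309570312), (47.66382598876953, 6.935799598693848), 10.954063415527344)
0.046 [ 0.5368793  -0.25225042  0.046     ]
0.036 [ 0.53882074 -0.2538948   0.036     ]
[ 0.53935594 -0.25431591  0.0333703 ] 0.0012191575537102706 0.04967459027464893
[315 219  41  12 240] [334.8125     224.49166667] ((334.909423828125, 224.48301696777344), (41.157772064208984, 5.897233009338379), 10.619654655456543)
0.046 [ 0.47756178 -0.24225607  0.046     ]
0.036 [ 0.47884678 -0.24378984  0.036     ]
[ 0.47956134 -0.24461081  0.03059785] 0.0017048193041229176 0.04125188751391495
knob (250, 168) [ 0.5961 -0.0456  0.0763]
bar0 (241, 165) [ 0.599  -0.0262  0.0887]
base_tl (133, 154) [ 0.644   0.2497 -0.0027]
base_bl (135, 188) [0.5552 0.2312 0.013 ]
base_br (266, 190) [ 0.5634 -0.0815 -0.0027]
base_tr (266, 155) [ 0.6468 -0.0789  0.0135]
drv (201, 169) [0.6022 0.0731 0.0309]
spr (165, 168) [0.6022 0.1586 0.03  ]
mark (175, 142) [0.6618 0.1354 0.0463]
ptr (165, 152) [0.6375 0.1579 0.0432]
```

View pics/wrist0.png

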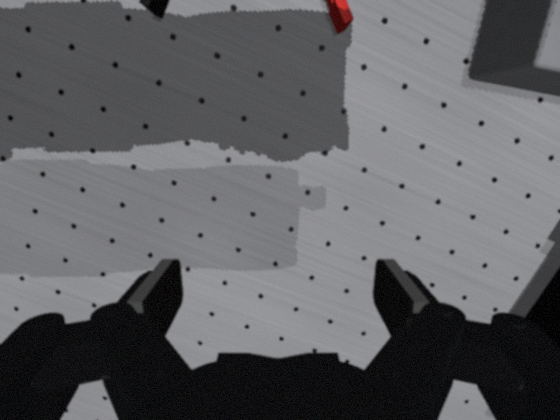

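```bash
python3 - <<'E'
from h import *
for yaw in(-0.19,np.pi-0.19):
    q=env.solve_ik([0.538,-0.253,0.2],down(yaw)); print(yaw,q)
    q=env.solve_ik([0.60,0.115,0.2],down(0 if yaw<0 else np.pi)); print(yaw,q)
    q=env.solve_ik([0.60,-0.045,0.12],down(np.pi/2 if yaw<0 else -np.pi/2)); print(yaw,q)
E
```

```text
-0.19 [-0.43957401  0.41794134  0.16951652  1.32237151  0.          1.32122232]
-0.19 [0.18937005 0.45396908 0.22414231 1.34096956 0.         1.76016638]
-0.19 [-0.07485985  0.46213108  0.03305112  1.14171637  0.         -0.07485985]
2.951592653589793 [-0.43957401  0.41794134  0.16951652  1.32237151  0.         -1.82037033]
2.951592653589793 [ 0.18937005  0.45396908  0.22414231  1.34096956  0.         -1.38142628]
2.951592653589793 [-0.07485985  0.46213108  0.03305112  1.14171637  0.          3.06673281]
```

```bash
python3 - <<'E'
from h import *
env.move_to([0.53,-0.253,0.22],down(-0.19))
snap('wrist','w1'); print(read_state()['time_s'])
E
```

```text
1.675
```

View pics/w1.png

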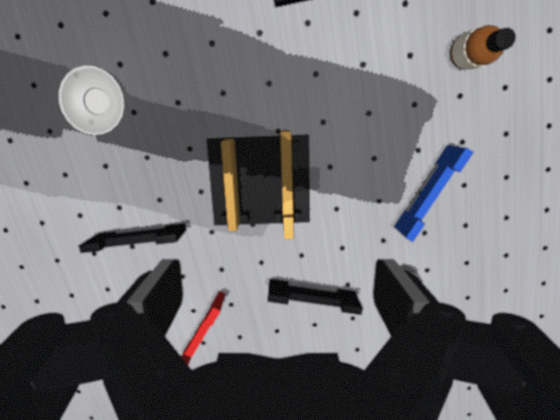

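```bash
python3 - <<'E'
from h import *
crop('w1',200,120,320,250,5,'c4')
im,d,st=load('w1')
hsv=cv2.cvtColor(im,cv2.COLOR_RGB2HSV)
m=((hsv[...,0]>10)&(hsv[...,0]<32)&(hsv[...,1]>110)&(hsv[...,2]>60)).astype(np.uint8)
m[:120]=0;m[260:]=0
n,l,s,c=cv2.connectedComponentsWithStats(m)
for i in range(1,n):
    if s[i,4]<60: continue
    print(s[i])
    for v in range(s[i,1],s[i,1]+s[i,3],6):
        x=np.where(l[v]==i)[0]
        if len(x): 
            u=x.mean(); P=at_depth('wrist',u,v,d[v,int(u)],st); print(v,x[0],x[-1],d[v,int(u)].round(4),P.round(4), hsv[v,int(u)])
E
```

```text
[ 280  131   14  108 1165]
131 280 289 0.3126 [ 0.5465 -0.2002  0.0417] [ 19 135 113]
137 281 291 0.3101 [ 0.5468 -0.2058  0.0459] [ 18 145 149]
143 281 291 0.3107 [ 0.5457 -0.2113  0.0468] [ 19 143 107]
149 281 291 0.313 [ 0.5447 -0.217   0.0461] [ 19 145 107]
155 281 291 0.314 [ 0.5436 -0.2226  0.0466] [ 19 148 105]
161 281 291 0.3255 [ 0.5425 -0.2297  0.0366] [ 20 149 106]
167 281 291 0.3283 [ 0.5414 -0.2358  0.0355] [ 19 140 109]
173 281 291 0.3299 [ 0.5403 -0.2419  0.0356] [ 19 143 105]
179 282 291 0.3325 [ 0.5396 -0.2482  0.0347] [ 20 146 105]
185 282 291 0.333 [ 0.5385 -0.2542  0.0358] [ 18 151 108]
191 282 292 0.3343 [ 0.5378 -0.2604  0.0363] [ 19 147 208]
197 282 292 0.3377 [ 0.5366 -0.2671  0.0346] [ 19 148 220]
203 282 293 0.3389 [ 0.536  -0.2734  0.0351] [ 21 139 243]
209 282 293 0.34 [ 0.5348 -0.2797  0.0358] [ 21 139 241]
215 282 292 0.339 [ 0.5331 -0.2852  0.0385] [ 19 145 116]
221 283 293 0.3315 [ 0.5332 -0.289   0.0474] [ 21 139 240]
227 284 292 0.3344 [ 0.532  -0.2958  0.0463] [ 21 140 238]
233 284 292 0.3362 [ 0.5308 -0.3023  0.0462] [ 20 142 235]
[ 221  139   19  
[... 252 characters left out ...]
 235 0.3266 [ 0.485  -0.2206  0.0361] [ 18 148 105]
169 223 235 0.3294 [ 0.4839 -0.2268  0.035 ] [ 19 141 105]
175 223 236 0.3285 [ 0.4835 -0.2325  0.0375] [ 19 148 222]
181 223 236 0.3315 [ 0.4818 -0.2388  0.0363] [ 19 148 222]
187 224 237 0.3336 [ 0.4813 -0.2452  0.0359] [ 19 148 221]
193 224 237 0.3337 [ 0.4802 -0.251   0.0375] [ 19 148 219]
199 225 237 0.3358 [ 0.4791 -0.2574  0.0371] [ 19 145 221]
205 225 238 0.3385 [ 0.478  -0.2641  0.0362] [ 19 147 218]
211 226 238 0.3398 [ 0.4771 -0.2704  0.0367] [ 18 145 220]
217 226 239 0.3423 [ 0.476  -0.2771  0.036 ] [ 19 147 217]
223 227 238 0.3444 [ 0.4744 -0.2838  0.0357] [ 19 145 216]
229 229 235 0.3442 [ 0.4727 -0.2896  0.0376] [ 18 142 208]
```

View pics/c4.png

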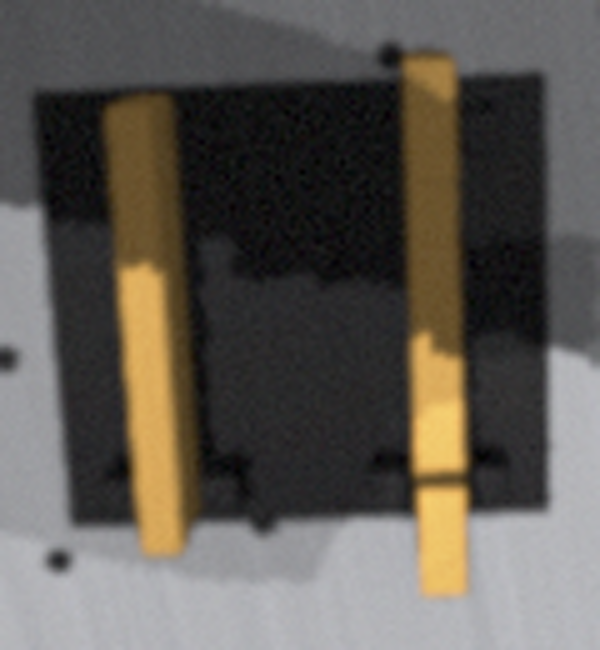

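```bash
python3 - <<'E'
from h import *
st=load('w1')[2]
a=onplane('wrist',286,130.5,.046,st); b=onplane('wrist',288,239,.046,st); 
print(a,b,np.linalg.norm(a-b),(a+b)/2, np.arctan2(-(a-b)[0],(a-b)[1]))
t0=onplane('top',316.5,194.5,.046); t1=onplane('top',363,203.5,.046); print(t0,t1,(t0+t1)/2,np.linalg.norm(t1-t0))
a=onplane('wrist',228,140.5,.036,st); b=onplane('wrist',232.5,230,.036,st); 
print(a,b,np.linalg.norm(a-b),(a+b)/2, np.arctan2(-(a-b)[0],(a-b)[1]))
E
```

```text
[ 0.54790967 -0.19979897  0.046     ] [ 0.529561   -0.30894754  0.046     ] 0.11068009128764658 [ 0.53873533 -0.25437325  0.046     ] -0.1665500318939518
[ 0.54607946 -0.19956101  0.046     ] [ 0.52825932 -0.30741653  0.046     ] [ 0.53716939 -0.25348877  0.046     ] 0.10931775533112705
[ 0.48967809 -0.19867044  0.036     ] [ 0.47264    -0.29134746  0.036     ] 0.09423017690705743 [ 0.48115905 -0.24500895  0.036     ] -0.1818135778538767
```

Length comes out at 110.7 mm (true 110) and the two views agree to 1.6 mm. I'll grasp it and lift.

```bash
python3 - <<'E'
from h import *
R=down(-0.168)
env.move_to([0.5382,-0.254,0.13],R)
env.grip(0.045,40)
env.servo_line([0.5382,-0.254,0.011],R,vel=0.08)
print(read_state()['force'])
env.grip(0.0,40)
s=read_state(); print(s['finger_gap'],s['force'],s['position'])
env.servo_line([0.5382,-0.254,0.13],R,vel=0.1)
s=read_state(); print(s['finger_gap'],s['force'],s['time_s'])
snap('wrist','w2')
E
```

```text
[-1.26417519  0.45440313  0.91324893]
0.009440622751171138 [-0.09395662  1.35172904  3.58919938] [ 0.53838186 -0.25405061  0.01124091]
0.009178482818447083 [-0.06608687 -0.31085953 -3.02211957] 5.9917
```

View pics/w2.png

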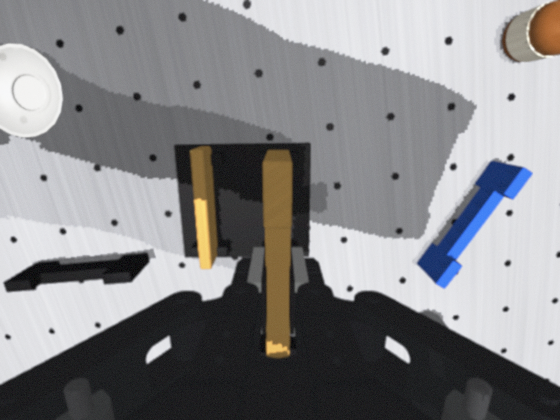

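```bash
python3 - <<'E'
from h import *
for x,y in [(.38,.12),(.38,-.02),(.52,-.02),(.52,.12)]: print(np.round(proj('top',[x,y,0])), np.round(proj('side',[x,y,0])))
R=down(0)
env.move_to([0.42,0.05,0.12],R)
env.servo_line([0.42,0.05,0.012],R,vel=0.1)
z=.012
while z>.002:
    z-=.001; env.servo_line([0.42,0.05,z],R,vel=0.02)
    f=read_state()['force'][2]; print(round(z,3),round(f,1))
    if f>1: break
env.grip(0.03)
env.wait(0.2)
s=read_state(); print(s['finger_gap'],s['force'],s['position'],s['time_s'])
snap('side','s3')
crop('side0',200,130,330,280,4,'c5'); crop('s3',150,130,350,280,4,'c6')
E
```

```text
[177. 264.] [219. 187.]
[237. 265.] [218. 216.]
[240. 207.] [273. 214.]
[182. 205.] [269. 186.]
0.011 -2.7
0.01 -2.8
0.009 -2.3
0.008 -2.8
0.007 -2.8
0.006 -2.4
0.005 5.1
0.030166157645555622 [-0.7362135   0.03077072 -0.26028359] [0.41999841 0.05000285 0.0049815 ] 10.8
```

View pics/c6.png

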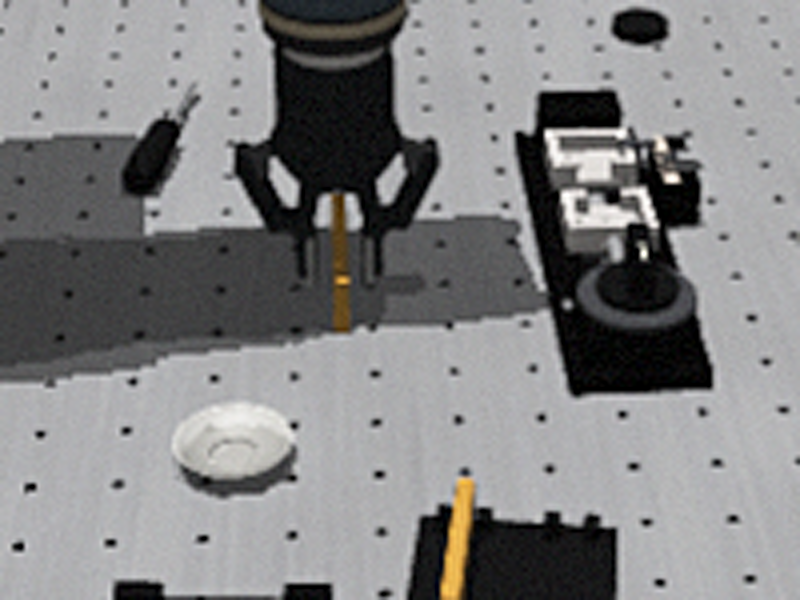

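The specimen stands on edge between the open fingers (crop (340,260)). Next I tip it toward +x.

```bash
python3 - <<'E'
from h import *
R=down(0)
env.servo_line([0.42,0.05,0.011],R,vel=0.05)
env.grip(0.085)
print(read_state()['finger_gap'])
env.servo_line([0.450,0.05,0.011],R,vel=0.08)
for x in np.arange(.453,.473,.003):
    env.servo_line([x,0.05,0.011],R,vel=0.04); print(round(x,3),read_state()['force'].round(1))
env.wait(.2)
env.servo_line([0.46,0.05,0.14],R,vel=0.15)
print(read_state()['time_s'])
snap('wrist','w4')
E
```

```text
0.08487560099155905
0.453 [-1.   0.7  0.3]
0.456 [ 0.2 -0.4  0.1]
0.459 [-1.3 -0.4  0.2]
0.462 [-0.4  0.5  0.8]
0.465 [-0.5  0.3  0.7]
0.468 [ 0.5  1.  -0.2]
0.471 [0.5 0.2 0.6]
15.1917
```

View pics/w4.png

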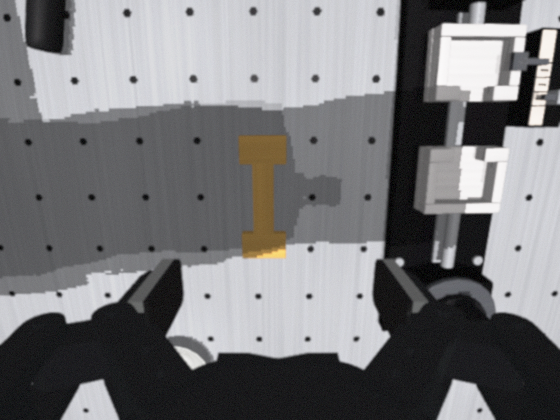

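The specimen lies flat at (263,196). I'll measure it, and look at the stage from above before grasping.

```bash
cat >> h.py <<'E'
def brass(im,box):
    hsv=cv2.cvtColor(im,cv2.COLOR_RGB2HSV)
    m=((hsv[...,0]>10)&(hsv[...,0]<32)&(hsv[...,1]>110)&(hsv[...,2]>60)).astype(np.uint8)
    k=np.zeros_like(m); k[box[1]:box[3],box[0]:box[2]]=1; m*=k
    n,l,s,c=cv2.connectedComponentsWithStats(m); i=1+np.argmax(s[1:,4]); return l==i
E
python3 - <<'E'
from h import *
im,d,st=load('w4')
m=brass(im,(200,100,330,280)); ys,xs=np.where(m)
P=np.array([onplane('wrist',x,y,.010,st) for x,y in zip(xs,ys)])[:,:2].astype(np.float32)
r=cv2.minAreaRect(P); print(r, P.mean(0), [at_depth('wrist',263,196,d[196,263],st)])
c=P-P.mean(0); w,v=np.linalg.eigh(c.T@c); print(v[:,1])
env.move_to([0.60,0.10,0.20],down(0))
snap('wrist','w5'); snap('top','t5'); crop('t5',120,125,290,205,4,'c7'); crop('w5',200,30,420,380,2,'c8')
E
```

```text
Traceback (most recent call last):
  File "h.py", line 17, in onplane
    o,d=ray(name,u,v,st); return o+d*(z-o[2])/d[2]
        ~~~^^^^^^^^^^^^^
  File "h.py", line 5, in ray
    c=vision.get_calibration(name)
ValueError: time passes only in moves, steps and waits
```

```bash
sed -i 's/c=vision.get_calibration(name)/c=cal(name)/' h.py; cat >> h.py <<'E'
import functools
@functools.lru_cache(None)
def cal(n): return vision.get_calibration(n)
E
python3 - <<'E'
from h import *
im,d,st=load('w4')
m=brass(im,(200,100,330,280)); ys,xs=np.where(m)
P=np.array([onplane('wrist',x,y,.010,st) for x,y in zip(xs,ys)])[:,:2].astype(np.float32)
r=cv2.minAreaRect(P); print(r, P.mean(0), [at_depth('wrist',263,196,d[196,263],st)])
c=P-P.mean(0); w,v=np.linalg.eigh(c.T@c); print(v[:,1])
env.move_to([0.60,0.10,0.20],down(0))
snap('wrist','w5'); snap('top','t5'); print(read_state()['time_s'])
E
```

```text
((0.4463338851928711, 0.0501897968351841), (0.0386178083717823, 0.10881038755178452), 0.3180554509162903) [0.44639802 0.05386499] [array([0.44659487, 0.05307064, 0.01006815])]
[-1.1682307e-04  1.0000000e+00]
16.05
```

View pics/w5.png

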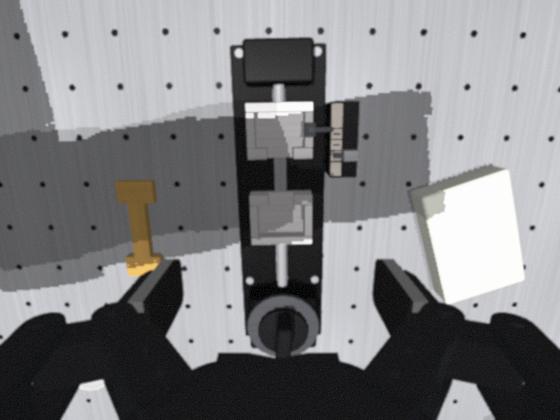

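```bash
python3 - <<'E'
from h import *
crop('w5',220,30,380,250,3.5 if 0 else 2.7,'c8'); crop('t5',125,130,285,200,5,'c9')
E
```

```text
(no output)
```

View pics/c8.png

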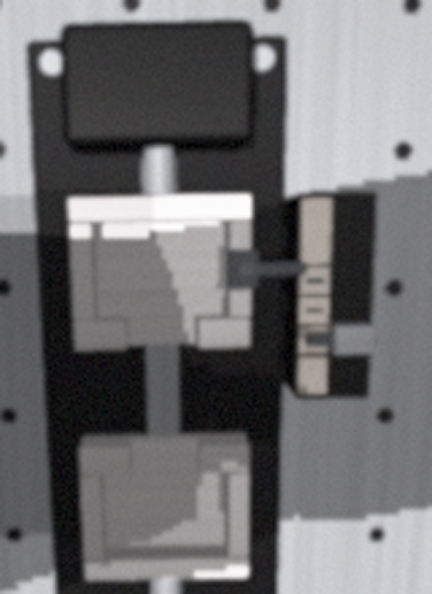

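View pics/c9.png

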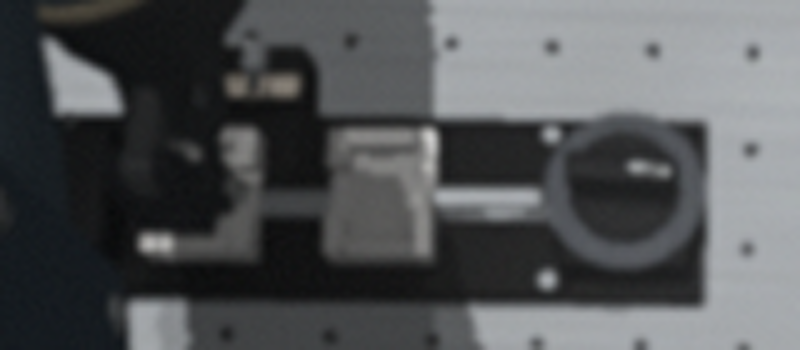

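```bash
python3 - <<'E'
from h import *
st=load('w5')[2]
f=lambda u,v,z:onplane('wrist',220+u/2.7,30+v/2.7,z,st).round(4)
for n,p in dict(spTL=(68,196,.044),spTR=(252,196,.044),spBL=(75,350,.044),spBR=(252,349,.044),drTL=(80,437,.044),drTR=(249,437,.044),drBL=(86,580,.044),drBR=(248,578,.044),ptr=(302,268,.044),ptrb=(258,269,.044),mark=(306,339,.044),baseTL=(29,45,.016),baseTR=(285,40,.016),baseBL=(58,594,.016),baseBR=(277,594,.016),ledT=(330,195,.036),ledB=(330,396,.036)).items(): print(n,f(*p))
im,d,_=load('w5')
for u,v in [(279,106),(257,130),(279,210),(263,205),(256,218),(320,129),(337,155.),(280,290),(285,320),(285,335)]:
    v=int(v); print(u,v,at_depth('wrist',u,v,d[v,u],st).round(4))
for n,p in dict(BR=(125+705/5,130+303/5),TR=(125+706/5,130+123/5)).items(): print(n,onplane('top',*p,.016))
print('topptr')
E
```

```text
spTL [0.5702 0.1812 0.044 ]
spTR [0.6302 0.1812 0.044 ]
spBL [0.5713 0.131  0.044 ]
spBR [0.6316 0.1314 0.044 ]
drTL [0.5723 0.1007 0.044 ]
drTR [0.6314 0.1007 0.044 ]
drBL [0.5732 0.047  0.044 ]
drBR [0.6325 0.0479 0.044 ]
ptr [0.6475 0.1583 0.044 ]
ptrb [0.6328 0.1579 0.044 ]
mark [0.6498 0.1348 0.044 ]
baseTL [0.5553 0.2323 0.016 ]
baseTR [0.6431 0.2338 0.016 ]
baseBL [0.5593 0.0296 0.016 ]
baseBR [0.6475 0.0296 0.016 ]
ledT [0.6572 0.1819 0.036 ]
ledB [0.6606 0.1138 0.036 ]
279 106 [0.6    0.1782 0.0445]
257 130 [0.5794 0.1571 0.0308]
279 210 [0.6001 0.0792 0.0312]
263 205 [0.5996 0.1683 0.3416]
256 218 [0.578  0.0751 0.045 ]
320 129 [0.6365 0.1585 0.046 ]
337 155 [0.6527 0.1355 0.0463]
280 290 [ 0.6012 -0.0121  0.0284]
285 320 [ 0.6058 -0.0175  0.0749]
285 335 [ 0.6056 -0.0232  0.0897]
BR [ 0.55793295 -0.08198309  0.016     ]
TR [ 0.64710807 -0.07945701  0.016     ]
topptr
```

```bash
python3 - <<'E'
from h import *
R=down(0.0)
env.move_to([0.4463,0.0502,0.10],R)
env.grip(0.045,40)
env.servo_line([0.4463,0.0502,0.003],R,vel=0.08)
print(read_state()['force'].round(1))
env.grip(0.0,40)
s=read_state(); print(s['finger_gap'],s['force'].round(1),s['position'])
env.servo_line([0.4463,0.0502,0.13],R,vel=0.12)
R=down(0.02)
env.move_to([0.6017,0.1142,0.10],R)
s=read_state(); print(s['finger_gap'],s['force'].round(1),s['time_s'])
snap('wrist','w6')
E
```

```text
[-1.2 -0.3 -0. ]
0.01659923443830066 [-1.7  0.4  6.7] [0.44657702 0.05022579 0.00343048]
0.016505308332888487 [-0.1 -0.7 -1.7] 20.9833
```

View pics/w6.png

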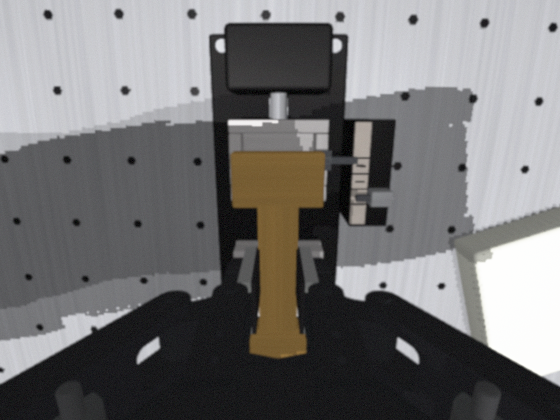

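```bash
python3 - <<'E'
from h import *
im,d,st=load('w6'); print(st['position'])
for u,v in [(278,165),(278,195),(278,225),(278,260),(278,300),(278,345)]: print(u,v,at_depth('wrist',u,v,d[v,u],st).round(4))
z=.1066
for u,v in [(232,152),(325,152),(230,208),(326,207)]: print(u,v,onplane('wrist',u,v,z,st).round(4))
E
```

```text
[0.60110679 0.11411524 0.09904454]
278 165 [0.6002 0.1633 0.1054]
278 195 [0.6005 0.1502 0.1051]
278 225 [0.6008 0.1369 0.1063]
278 260 [0.6011 0.1195 0.1052]
278 300 [0.6015 0.0988 0.1055]
278 345 [0.602  0.0735 0.106 ]
232 152 [0.581  0.1685 0.1066]
325 152 [0.6196 0.1693 0.1066]
230 208 [0.5797 0.1443 0.1066]
326 207 [0.6214 0.1456 0.1066]
```

```bash
python3 - <<'E'
from h import *
R=down(0.02); X,Y=.6017,.1142
env.servo_line([X,Y,0.052],R,vel=0.08); env.wait(.15)
s=read_state(); print(s['position'],s['force'].round(1))
z=.052; f0=s['force'][2]
while z>.033:
    z-=.0015; env.servo_line([X,Y,z],R,vel=0.03)
    f=read_state()['force']; print(round(z,4),f.round(1))
    if f[2]-f0>4: break
s=read_state(); print(s['position'],s['time_s'])
snap('wrist','w7')
E
```

```text
[0.60211865 0.11429595 0.05263911] [ 0.9 -0.2 -3.6]
0.0505 [-0.4 -0.4 -2.2]
0.049 [-0.7  0.6 -2.4]
0.0475 [-1.2  0.4 -2.7]
0.046 [-0.1 -0.1 -3.7]
0.0445 [ 0.3  0.9 -2.4]
0.043 [ 0.   0.4 -3.7]
0.0415 [ 0.4 -0.3 -4. ]
0.04 [ 0.1  0.8 -2.1]
0.0385 [ 0.2 -0.2 -2.9]
0.037 [ 0.2 -0.3 -3. ]
0.0355 [-0.8  0.5 -3.1]
0.034 [-0.1  0.5 -2.3]
0.0325 [-5.  -1.1 11.3]
[0.60188119 0.11424355 0.03339461] 25.1833
```

View pics/w7.png

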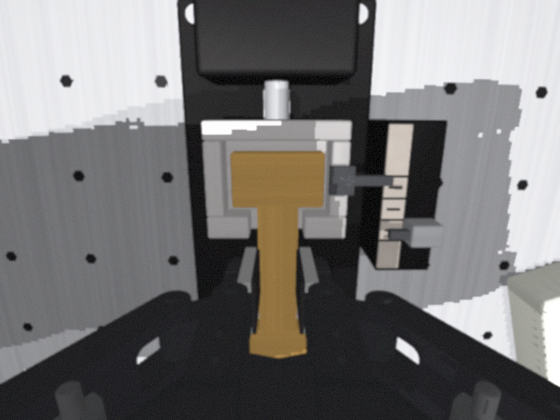

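Contact came at the expected floor height (0.033), and the head sits inside the sprung pocket (277,180). Releasing now.

```bash
python3 - <<'E'
from h import *
R=down(0.02); X,Y=.6017,.1142
env.grip(0.030); env.wait(.3)
env.servo_line([X,Y,0.20],R,vel=0.15)
env.wait(.1)
print(read_state()['time_s'])
snap('wrist','w8')
crop('w8',220,30,380,250,2.7,'c10')
E
```

```text
27.1833
```

View pics/w8.png

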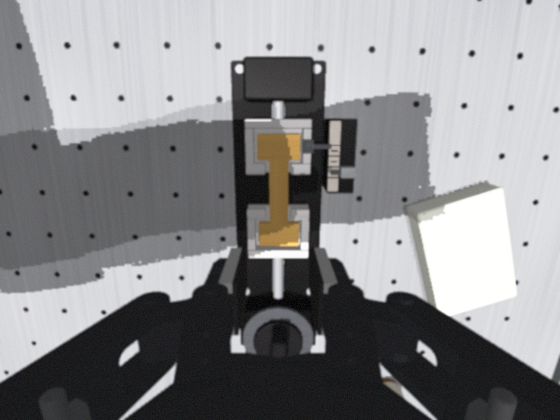

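View pics/c10.png

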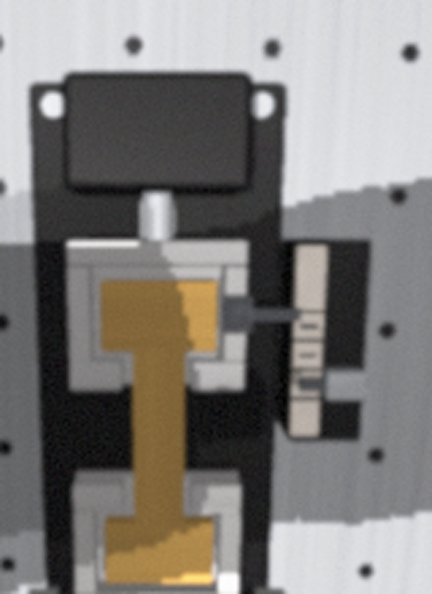

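The specimen lies flat in both pockets, with heads at (278,148) and (279,234) in the wrist view. Next the knob.

```bash
python3 - <<'E'
from h import *
env.grip(0.085)
env.move_to([.6045,-.04,.20],down(np.pi-0.02)); env.wait(.1)
print(read_state()['time_s'],read_state()['qpos'])
snap('wrist','w9')
E
```

```text
30.7333 [-6.59091661e-02  4.42712688e-01  2.06855372e-01  1.33499422e+00
  2.66009467e-05 -1.61655712e+00]
```

View pics/w9.png

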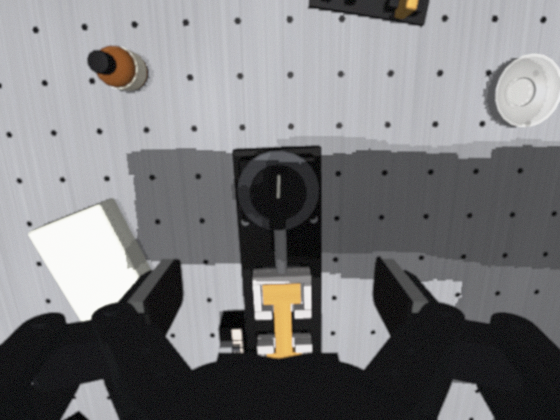

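```bash
python3 - <<'E'
from h import *
im,d,st=load('w9')
c=im[140:240,230:330]; c=np.clip(c.astype(float)*2.2,0,255).astype(np.uint8)[:,:,::-1]
cv2.imwrite('pics/c11.png',cv2.resize(c,None,fx=6,fy=6,interpolation=cv2.INTER_CUBIC))
o=[]
for v in range(140,240):
  for u in range(230,330):
    if d[v,u]>0:
      P=at_depth('wrist',u,v,d[v,u],st)
      if .082<P[2]<.1: o.append(P)
o=np.array(o,np.float32); print(len(o),np.median(o[:,2])); r=cv2.minAreaRect(o[:,:2]); print(r,o.mean(0))
e=o[:,:2]-o[:,:2].mean(0); print(np.linalg.eigh(e.T@e))
E
```

```text
1000 0.08988576Traceback (most recent call last):
  File "<stdin>", line 11, in <module>
cv2.error: OpenCV(4.12.0) /io/opencv/modules/imgproc/src/convhull.cpp:143: error: (-215:Assertion failed) total >= 0 && (depth == CV_32F || depth == CV_32S) in function 'convexHull'
```

View pics/c11.png

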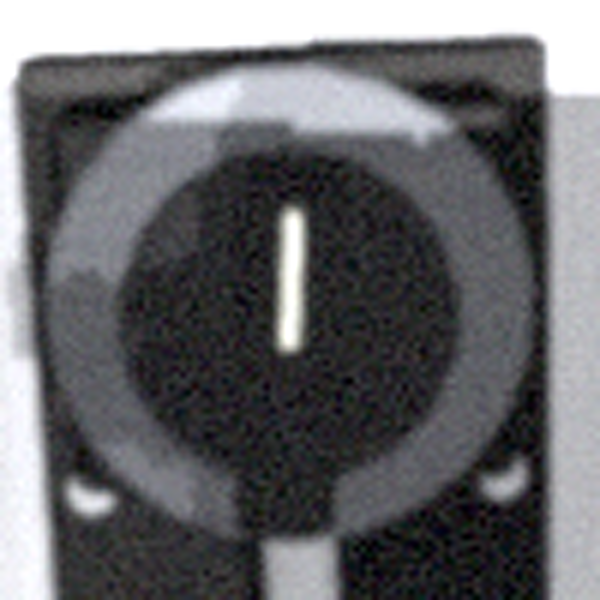

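```bash
python3 - <<'E'
from h import *
im,d,st=load('w9')
o=[];k=[];w=[]
for v in range(140,240):
  for u in range(230,330):
    if d[v,u]>0:
      P=at_depth('wrist',u,v,d[v,u],st)
      if .082<P[2]<.1: o.append(P)
      if .055<P[2]<.065: k.append(P)
      if im[v,u].min()>90 and 150<v<205 and 270<u<285: w.append(onplane('wrist',u,v,.09,st))
o=np.ascontiguousarray(np.array(o)[:,:2].astype(np.float32)); print(len(o)); r=cv2.minAreaRect(o.reshape(-1,1,2)); print(r,o.mean(0))
e=o-o.mean(0); print(np.linalg.eigh(e.T@e)[1])
k=np.array(k); print(len(k),k.min(0),k.max(0),(k.min(0)+k.max(0))/2, cv2.minEnclosingCircle(np.ascontiguousarray(k[:,:2].astype(np.float32)).reshape(-1,1,2)))
w=np.array(w); print(w.min(0),w.max(0)); e=w[:,:2]-w[:,:2].mean(0);print(np.linalg.eigh(e.T@e)[1])
E
```

```text
1000
((0.6042248010635376, -0.04271650314331055), (0.049472346901893616, 0.01393997110426426), 87.20913696289062) [ 0.6041734  -0.04401368]
[[-0.9987499   0.04998666]
 [ 0.04998666  0.9987499 ]]
1609 [ 0.57856842 -0.06816318  0.05500821] [ 0.62921628 -0.0186205   0.06423189] [ 0.60389235 -0.04339184  0.05962005] ((0.6043055057525635, -0.042691670358181), 0.02602921798825264)
[ 0.59846556 -0.0819837   0.09      ] [ 0.60861523 -0.04682275  0.09      ]
[[-0.99936141  0.03573181]
 [ 0.03573181  0.99936141]]
```

Knob bar measures 49.5 × 13.9 mm (true 49 × 14), centred at (0.6042, −0.0427). I'll grip it and turn 1.6 rad, which is safe even with the minimum slack.

```bash
python3 - <<'E'
from h import *
R=down(np.pi-0.049); X,Y=.6042,-.0427
env.grip(0.05,90)
env.servo_line([X,Y,0.10],R,vel=0.15)
env.servo_line([X,Y,0.066],R,vel=0.08); env.wait(.1)
print(read_state()['position'],read_state()['force'].round(1))
env.grip(0.0,90)
s=read_state(); print(s['finger_gap'],s['force'].round(1),s['ft_torque'].round(2),s['time_s'])
q=np.array(s['qpos']); q6=q[5]
for k in range(4):
    q[5]=q6+0.4*(k+1); env.set_joints(q)
    s=read_state(); print(s['force'].round(1),s['ft_torque'].round(2),s['qpos'][5]-q6,s['time_s'])
snap('top','t10'); snap('side','s10'); snap('wrist','w10')
crop('t10',120,125,290,205,4,'c12'); crop('s10',260,130,350,240,5,'c13')
E
```

```text
[ 0.60462509 -0.04272801  0.06665047] [-0.7 -0.1 -0.5]
0.012424318725189464 [-1.6  0.3  4.1] [0.04 0.33 0.08] 33.1417
[-1.  -0.3 -0.4] [ 0.01  0.08 -0.21] 0.39611338769353144 33.6083
[-1.1 -0.3  1.5] [ 0.1   0.12 -0.16] 0.7940943577756001 34.075
[-1.6  0.4  0.4] [ 0.07  0.26 -0.16] 1.193461897209151 34.5417
[-1.6  1.2  1.4] [ 0.12  0.35 -0.16] 1.593257480814738 35.0083
```

View pics/c12.png

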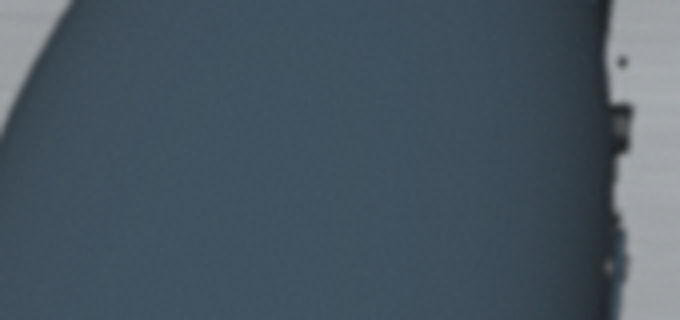

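View pics/c13.png

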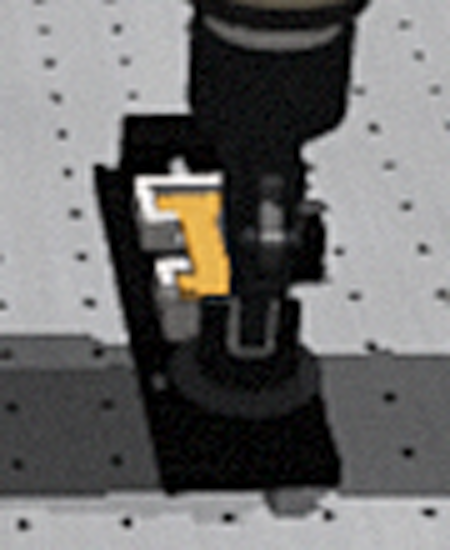

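View pics/w10.png

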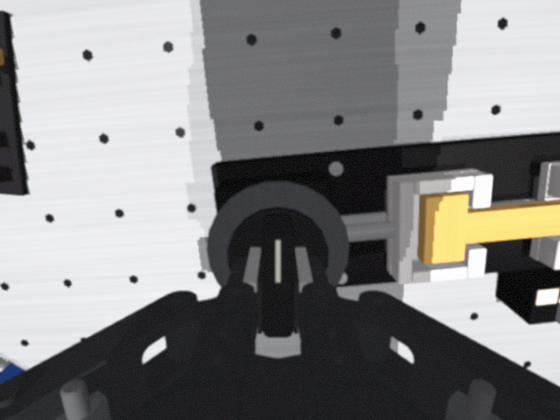

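```bash
python3 - <<'E'
from h import *
X,Y=.6042,-.0427
env.grip(0.04,90)
s=read_state();R=s['tcp_rot']
env.servo_line([X,Y,0.12],R,vel=0.15)
env.move_to([0.59,.09,.17],R); env.wait(.15)
snap('wrist','w11'); print(read_state()['time_s'])
crop('w11',200,100,400,250,4,'c14')
E
```

```text
36.875
```

View pics/w11.png

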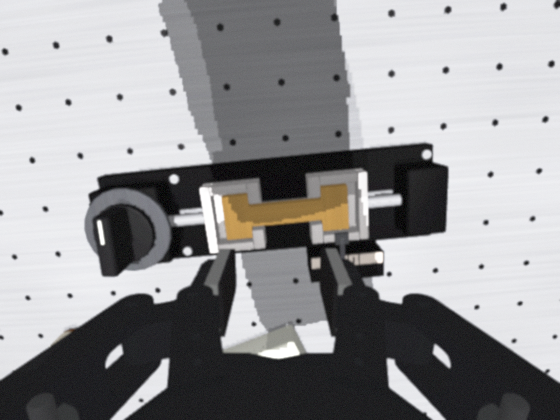

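```bash
python3 - <<'E'
from h import *
R=read_state()['tcp_rot']
env.move_to([0.675,.14,.16],R); env.wait(.15)
snap('wrist','w12'); print(read_state()['time_s'])
crop('w12',180,90,380,240,4,'c14')
E
```

```text
37.5583
```

View pics/w12.png

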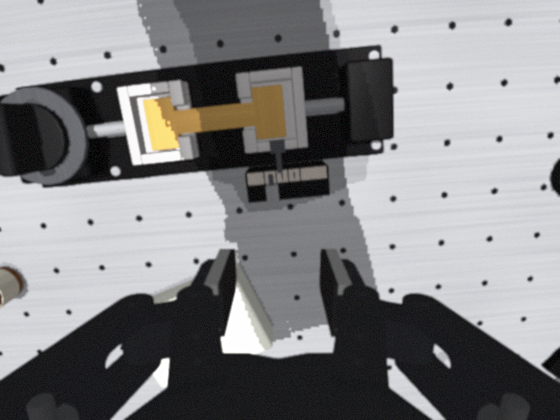

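View pics/c14.png

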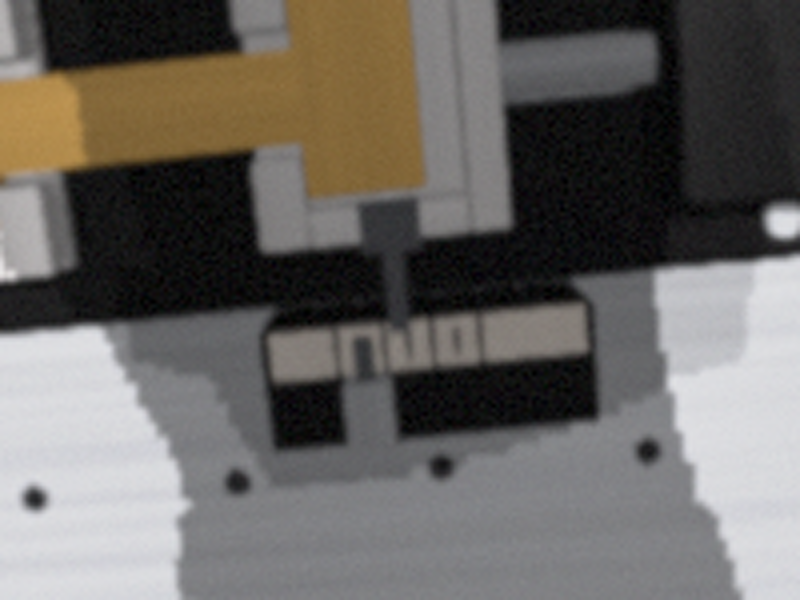

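```bash
python3 - <<'E'
from h import *
st=load('w12')[2]
f=lambda u,v:onplane('wrist',180+u/4,90+v/4,.044,st)
ax=np.array([-.02,1,0])
for n,p in dict(pt=(401,322),pb=(395,255),mt=(362,342),mb=(366,376)).items():
    P=f(*p); print(n,P.round(4),(P@ax).round(5))
E
```

```text
pt [0.6473 0.1434 0.044 ] 0.13048
pb [0.6338 0.1433 0.044 ] 0.13061
mt [0.6507 0.1352 0.044 ] 0.12222
mb [0.6577 0.1354 0.044 ] 0.12229
```

The pointer is 8.3 mm short of the mark, and the mark hasn't moved (0.1352 against 0.1348). That needs 0.55 rad more.

```bash
python3 - <<'E'
from h import *
X,Y=.6042,-.0427
R=read_state()['tcp_rot']
env.move_to([X,Y,0.13],R)
env.servo_line([X,Y,0.066],R,vel=0.1); env.wait(.1)
env.grip(0.0,90)
s=read_state(); print(s['finger_gap'],s['position'],s['force'].round(1),s['time_s'])
q=np.array(s['qpos']); q[5]+=.27; env.set_joints(q); q[5]+=.27; env.set_joints(q); env.wait(.1)
print(read_state()['qpos'][5]-s['qpos'][5], read_state()['ft_torque'].round(2))
env.grip(0.04)
R=read_state()['tcp_rot']
env.servo_line([X,Y,0.12],R,vel=0.15)
env.move_to([0.675,.14,.16],R); env.wait(.15)
snap('wrist','w13'); print(read_state()['time_s'])
E
```

```text
0.012486241203037892 [ 0.60451466 -0.04271124  0.06670429] [-0.8  1.3  5.9] 39.6167
0.5345160880094371 [-0.02  0.18  0.07]
42.3583
```

View pics/w13.png

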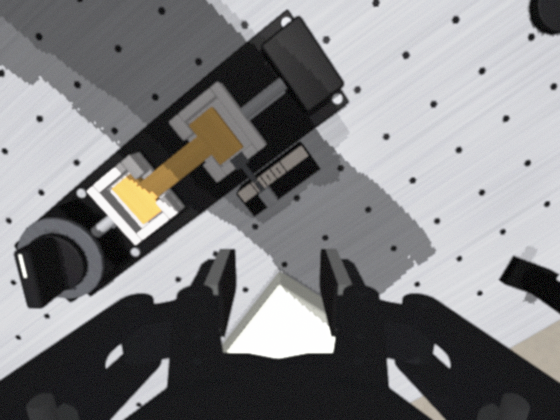

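```bash
python3 - <<'E'
from h import *
crop('w13',210,130,330,220,6,'c15'); st=load('w13')[2]; print(st['position'])
ax=np.array([-.02,1,0])
# project stage-aligned lines for reference
E
```

```text
[0.67473093 0.13860064 0.1596437 ]
```

View pics/c15.png

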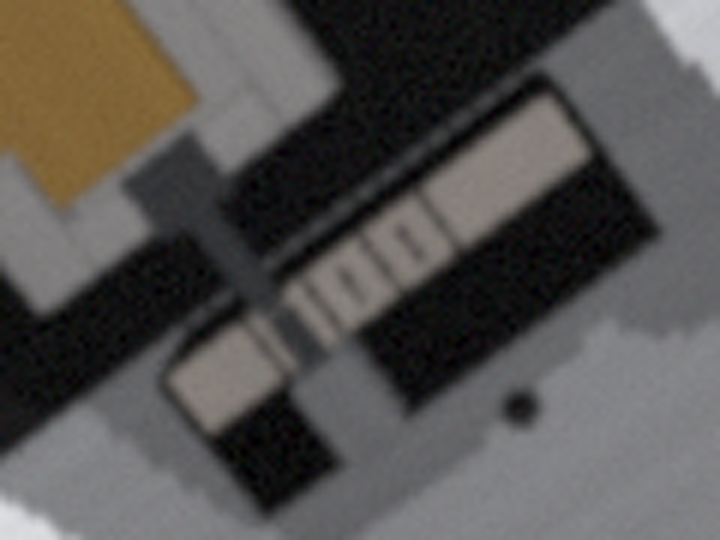

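```bash
python3 - <<'E'
from h import *
im,d,st=load('w13')
f=lambda u,v:onplane('wrist',210+u/6,130+v/6,.044,st)
ax=np.array([-.02,1,0])
for n,p in dict(pt=(260,298),pb=(225,238),mt=(284,322),mb=(308,350)).items():
    P=f(*p); print(n,P.round(4),(P@ax).round(5))
m=brass(im,(80,80,260,240)); ys,xs=np.where(m)
P=np.array([onplane('wrist',x,y,.040,st) for x,y in zip(xs,ys)],np.float32)[:,:2]
r=cv2.minAreaRect(np.ascontiguousarray(P).reshape(-1,1,2)); print(r)
for u,v in [(137,200),(215,140),(178,168)]: print(at_depth('wrist',u,v,d[v,u],st).round(4))
snap('top','t13'); 
E
```

```text
pt [0.6469 0.1342 0.044 ] 0.12122
pb [0.6376 0.1352 0.044 ] 0.12246
mt [0.6514 0.1348 0.044 ] 0.1218
mb [0.6564 0.1352 0.044 ] 0.12205
((0.6024932861328125, 0.0876878947019577), (0.03885144367814064, 0.10885442793369293), 1.2437556982040405)
[0.6039 0.0433 0.0404]
[0.6036 0.1275 0.0389]
[0.6036 0.0893 0.0405]
```

The blades are in line within about 0.5 mm, the specimen is flat and on the centre line, and the robot is clear. Handing in.

```bash
python3 - <<'E'
from h import *
print(read_state()['time_s'],read_state()['force']); env.sign_off()
E
```

```text
42.4083 [ 0.00805085 -0.5334758   0.20491557]
the job is handed in; nothing more can be done
```

I handed the job in at 42.4 s; no verdict is reported, so what follows is my own last checks.

I lifted the waisted specimen out of the rack, stood it on the bench and tipped it flat. I then took it again across the waist and laid it in both jaws. The knob went clockwise in two turns, 1.59 rad and then 0.53 rad.

- **Pointer and mark:** the last wrist picture puts the pointer about 0.1 mm from the set mark. Individual points on the blades scatter by about 1 mm, against a limit of 2.5 mm.
- **Set mark:** it measured within 0.5 mm of where it started.
- **Specimen:** it lies flat with its top at 40 mm, as it should. It is turned about 1.2° with the stage and sits within about 0.5 mm of the centre line.
- **Robot:** it stood clear of everything and the force reading was close to zero.
- **Plain bar:** the last full view of it, just after the lift, showed it in its slot. I did not touch it, but I did not measure it again at the end.

No check failed. The top camera was of no use while I turned the knob because the arm blocked it, so I took the pointer reading with the wrist camera after letting go.

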